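# Slide the round tile into its recess in the cabinet door

## Robot

A 6-joint arm with a two-finger parallel gripper is mounted at the origin on the work surface. World frame = base frame: x ahead of the robot, y to its left, z up, the work surface at z = 0. Lengths are in mm, angles in rad, forces in N, time in s.
With the tool pointing down it reaches from about 350 to 975 mm from the base axis. Payload 7.1 kg.
Tool frame: the origin (TCP) lies at the very end of the fingers, on their centre line; the grasp point (between the pads) lies 19 mm behind it; y points along the fingers, x is the direction in which the jaws open and shut, and the axes are right-handed (so a half turn about y gives the same grasp; the last joint's range is limited). The gripper opens to 88 mm and grips with 3 to 60 N. Pads are 20 mm wide; open, the fingers measure 115 mm over their backs; the gripper's body (75 mm by 178 mm) begins 61 mm behind the grasp point.
Start: joints at [-1.126, 0.423, 1.63, -0, 1.089, -0.019], TCP at [279.608, -558.949, 222.675] pointing down, gripper open.
Joint ranges: [-3, 3], [-0.9, 2.11], [0.09, 2.58], [-1.31, 4.45], [0.11, 2.69], [-2.54, 2.54]. Speed limits (rad/s): [2.39, 2.39, 3.01, 3.14, 3.14, 3.14].

## Interface

Orientations are given as a rotation vector (axis times angle).
In Python, from workcell import ctrl gives the robot as it stands. The module is installed in compiled form; this text tells all that it offers.
- The arm moves only by the tool carry_out, never from a script. Its arguments are lists of equal length, an entry for each row: "delta_pos": the shift along the tool's x, y, z in cm, a list of three; "rotation": the turn, a rotation vector about the tool's x, y, z in rad, a list of three. In form: {"delta_pos": [[dx, dy, dz], ...], "rotation": [[wx, wy, wz], ...]}. A call has 1 to 12 rows; each row is the pose to reach, as a shift and turn from the pose commanded when the call began, along the tool's axes at that moment; what a row does not reach only later rows make up. A row lasts 1/12 s, in which the tool goes at most 41.7 mm and 7.16 degrees, less where a joint would pass 70% of its speed; a pose out of reach is approached as far as the arm can. A call with a gripper value outside its range is refused whole. "hand" is the closure in counts, from 0 (fully open) to 255 (shut), set as the call begins (left out, the last holds). The fingers move at their own pace and stop on an object; the grip force is fixed at half the most. Time passes only in rows, so rows that repeat a pose let the fingers close. It gives the time, the measured TCP pose, the force and the opening at its end, in the units of the state.
- ctrl.get_obs(): the state, without advancing time (a new reading comes with each control period).
- ctrl.get_image(name): name is "side" or "top" or "wrist"; returns the picture (400x640x3 uint8, red, green, blue); there is no depth.
- ctrl.camera_info(name): a dict with "fov_y" (degrees; the focal length in pixels is half the picture's height over the tangent of half this angle, whatever the lens; pixels are square), "cx", "cy" (the principal point, pixels), "R" (3x3) and "t" (3): a world point X has camera coordinates R X + t; the wrist camera has in their place "T_tool_cam" (4x4, takes a point from camera to tool coordinates, whose origin is the TCP and whose axes are the tool frame's). Camera axes: x right, y down, z forward; pixel columns grow to the right and rows downward; lengths in mm; the calibration is good to about 2 mm. A picture is of the moment at which its call begins: read the wrist's pose just before it. camera_info takes no time and is no camera call.
- ctrl.close_job(): hands the job in, once; it reports no verdict.
The state is a dict: "t": time; "qpos": joint angles; "qvel": joint speeds; "joint_torque": joint torques, N m; "ee_pos": TCP position; "orientation": TCP orientation; "ft_force": force on the tool from outside, world axes, zero at the start; "moment": the same for the moment, N m; "width": finger opening in mm.
Only numpy, scipy, OpenCV 4.12 (cv2) and the standard library are available. Lean on these libraries where they do the work, as an engineer would, in place of code of your own. Each camera call takes 0.05 s, during which the arm holds its last target.

## Task

The blue round tile lies loose on the oak cabinet door. Without picking it up, push it with the fingertips across the door's face until it drops into the empty recess and lies flat on its floor, then press it gently down in the middle onto the sticky pads and finish still holding it pressed there. Leave the white tile in its recess and the things around the door as they are.

Things in the scene. Friction and masses are not known exactly. Their poses are not given: they have to be found in the camera images.
- blue_tile: The loose round ceramic tile, glazed blue with a white ring and white dot: 80 mm across, 9 mm thick, about 0.1 kg. Origin at the centre of its underside, z up out of the glazed face. At the start it lies flat on the door's face, 85 to 130 mm (centre to centre) from the empty recess.
- recess (a point): Centre of the floor of the empty round recess in the door: 83 mm across, 8 mm deep, straight walls, dark floor with three thin white self-adhesive pads. Its mouth is level with the door face. A tile fully home rests on this floor and stands 1 mm proud of the face. Pushed over the recess, a tile tips its leading edge in when its centre is about 10 mm short, and drops in at the middle.
- door: Oak cabinet door, 260 x 440 mm, lying face up on a black non-slip mat, turned any way round; it does not move. Origin under its centre on the bench, z up; its flat top face is 25 mm above the origin. The long side runs along its y; the empty recess is centred 115 mm along +y, the filled one 115 mm along -y.
- white_tile: The white tile with a blue ring, same size as the blue one, already seated in the door's other recess with 1.5 mm of play all round. Origin at the centre of its underside. Leave it there.
- jar_green: Bystander on the bench beside the door: lidded clear glass jar with green cap, 66 mm wide, 88 mm high. Origin at its underside, on its axis.
- jar_black: Bystander on the bench beside the door: lidded amber glass jar with black cap, 66 mm wide, 75 mm high. Origin at its underside, on its axis.
- knob: Bystander on the bench beside the door: turned brass door knob, 34 mm wide, 33 mm high, standing on its foot. Origin at its underside, on its axis.
- sander: Bystander on the bench beside the door: cork sanding block 105 x 63 x 34 mm. Origin at its underside.
- screwdriver: Bystander on the bench beside the door: yellow-handled screwdriver 200 mm long, lying. Origin at its underside.
- tape: Bystander on the bench beside the door: roll of blue tape lying flat, 100 mm across, 24 mm high. Origin at its underside, on its axis.
- mallet: Bystander on the bench beside the door: wooden mallet lying, 120 mm head, 55 mm high. Origin at its underside.
Mind the look-alikes: they are no part of the job. There is more than one size of the blue_tile; the job needs the largest.

How it is judged (in metres and radians):
On the way:
1. the blue tile has dropped into the empty recess and lies flat on its floor (horizontal distance between blue_tile and recess below 0.004 m and z of blue_tile in the frame of door between 0.015 and 0.019 m and angle between blue_tile's own z axis and vertical below 0.04 rad), for 0.1 s.
At the end, for the whole second after the job is handed in: Blue tile at rest in the empty recess: centred within 4 mm, underside within 2 mm of the floor, tilt under 0.04 rad. Fingers still press it with 1.5 to 40 N, the grasp point within 28 mm of its middle seen from above. White tile moved less than 6 mm (all of step 1 and linear speed of blue_tile below 0.02 m/s and contact force between the fingers and blue_tile between 1.5 and 40 N and horizontal distance between the grasp point and blue_tile below 0.028 m and distance of white_tile from where it was at the start of the episode below 0.006 m); the arm keeps its last pose, push and grip.
It fails at once if the blue tile is lifted (more than 5 mm above the door's face) (z of blue_tile in the frame of door above 0.03 m).
It fails at once if the blue tile is tipped up (more than 0.45 rad) (angle between blue_tile's own z axis and vertical above 0.45 rad).
It fails at once if the blue tile is pressed too hard (over 50 N) (contact force between the fingers and blue_tile above 50 N).
It fails at once if the white tile is moved or lifted (more than 6 mm) (distance of white_tile from where it was at the start of the episode above 0.006 m).
It fails at once if a thing beside the door is moved more than 30 mm (distance of any of jar_green, jar_black, knob, sander, screwdriver, tape, mallet from where it was at the start of the episode above 0.03 m).
It also fails if it takes over 40 s, if anything falls off the work surface, if the arm or the gripper's body presses on something with over 40 N, if the wrist force passes 120 N, or if a joint passes its speed limit or range.

## Working session

There is one attempt and no reset: what is moved stays moved. The work goes in short steps, Python scripts to look and compute and a tool call to move; the robot and the scene stay as the last step left them, time stands still between calls to the robot, and variables do not carry over. Pictures are saved under pics/ and viewed, and the job is handed in when it is done.

Besides the shell and the picture viewer there is one more tool, called after "Request:" as name(argument=value, ...), one argument or row to a line, values as JSON. carry_out: Moves the arm, as the interface text tells. Its arguments: {"type":"object","properties":{"delta_pos":{"type":"array","items":{"type":"array","items":{"type":"number"}}},"rotation":{"type":"array","items":{"type":"array","items":{"type":"number"}}},"hand":{"type":"number"}},"required":["delta_pos","rotation"]}

```bash
mkdir -p pics
python3 - <<'E'
from workcell import ctrl
import cv2
o=ctrl.get_obs();print({k:o[k] for k in('t','ee_pos','orientation','ft_force','width')})
for n in('top','side'):
    im=ctrl.get_image(n);cv2.imwrite(f'pics/{n}0.png',im[:,:,::-1])
    print(ctrl.camera_info(n))
print(ctrl.camera_info('wrist'))
E
```

```text
{'t': 0.0, 'ee_pos': array([ 279.366387  , -558.48834126,  221.93664692]), 'orientation': array([-1.39282194,  0.8620579 , -0.86004578]), 'ft_force': array([ 0.35218575, -0.61720302, -0.36134352]), 'width': 87.773078253331}
{'fov_y': 48.620344591421535, 'cx': 319.045506223322, 'cy': 203.30378274526137, 'R': array([[-0.02888232, -0.9995578 ,  0.00707216],
       [-0.98426407,  0.02720508, -0.17459703],
       [ 0.17432742, -0.01200364, -0.98461458]]), 't': array([ -10.03932827,  514.20249166, 1145.53694519])}
{'fov_y': 47.16299216710767, 'cx': 316.0404517797012, 'cy': 189.24196738399024, 'R': array([[-0.87978593, -0.47487147, -0.02176726],
       [-0.31735166,  0.62081114, -0.71685525],
       [ 0.35392747, -0.62377129, -0.69688215]]), 't': array([ 415.1210786 ,  196.92398841, 1074.38035214])}
{'fov_y': 61.38440563751725, 'cx': 317.09359941965795, 'cy': 199.33995126711307, 'T_tool_cam': array([[ 9.99999377e-01, -8.20803171e-04,  7.55882108e-04,
        -3.10847490e-03],
       [-9.58041378e-04, -2.84293109e-01,  9.58736935e-01,
        -1.61922415e+02],
       [-5.72042242e-04, -9.58737062e-01, -2.84293719e-01,
         7.83798228e+01],
       [ 0.00000000e+00,  0.00000000e+00,  0.00000000e+00,
         1.00000000e+00]])}
```

View pics/top0.png

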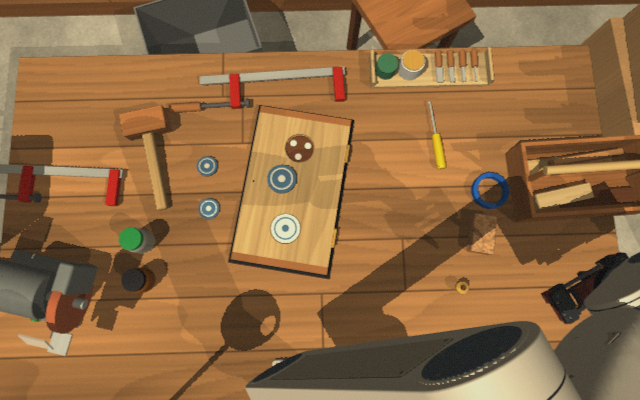

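View pics/side0.png

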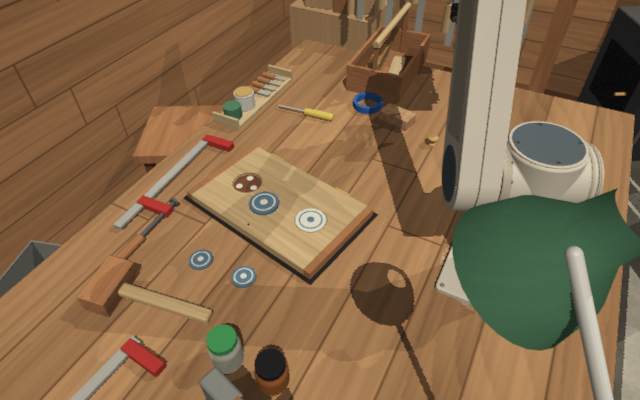

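Top view: three blue-ringed tiles, at (282,179) on the door and at (207,166) and (208,209) on the bench. The one on the door looks the largest and matches the description. The empty recess with its three pads is at (299,148), and the white tile is at (285,229). Next I'll check with a crop and measure sizes.

```bash
cat > h.py <<'E'
import numpy as np
from scipy.spatial.transform import Rotation as Ro
from workcell import ctrl
def K(c):
    f=200/np.tan(np.radians(c['fov_y']/2)); return f,c['cx'],c['cy']
def pose(o): 
    return Ro.from_rotvec(o['orientation']).as_matrix(), np.array(o['ee_pos'])
def cam(n,o=None):
    c=ctrl.camera_info(n)
    if n=='wrist':
        R,p=pose(o); T=np.array(c['T_tool_cam']); return c,R@T[:3,:3],R@T[:3,3]+p
    R=np.array(c['R']);t=np.array(c['t']); return c,R.T,-R.T@t
def px2w(n,uv,z,o=None):
    c,Rw,C=cam(n,o);f,cx,cy=K(c)
    d=Rw@np.array([(uv[0]-cx)/f,(uv[1]-cy)/f,1.]); return C+d*(z-C[2])/d[2]
def w2px(n,X,o=None):
    c,Rw,C=cam(n,o);f,cx,cy=K(c); q=Rw.T@(np.array(X)-C); return np.array([f*q[0]/q[2]+cx,f*q[1]/q[2]+cy])
E
python3 - <<'E'
from h import *
import cv2
im=cv2.imread('pics/top0.png')
cv2.imwrite('pics/crop0.png',cv2.resize(im[90:290,180:380],None,fx=3,fy=3,interpolation=cv2.INTER_CUBIC))
for nm,uv,z in [('blue',(282,179),34),('rec',(299,148),25),('white',(285,229),26),('s1',(207,166),9),('s2',(208,209),9),
 ('c1',(260,106),25),('c2',(353,121),25),('c3',(330,277),25),('c4',(230,262),25)]:
    print(nm,px2w('top',uv,z).round(0))
for nm,uv,z in [('blue',(264,203),34),('rec',(248,183),25),('white',(311,220),26)]: print('side',nm,px2w('side',uv,z).round(0))
R,p=pose(ctrl.get_obs());print(R.round(3))
E
```

```text
blue [586.  75.  34.]
rec [676.  27.  25.]
white [449.  69.  26.]
s1 [635. 287.   9.]
s2 [513. 282.   9.]
c1 [803. 135.  25.]
c2 [ 751. -128.   25.]
c3 [318. -48.  25.]
c4 [365. 217.  25.]
side blue [584.  79.  34.]
side rec [672.  27.  25.]
side white [449.  69.  26.]
[[ 0.447 -0.001  0.894]
 [-0.894  0.001  0.447]
 [-0.001 -1.     0.   ]]
```

View pics/crop0.png

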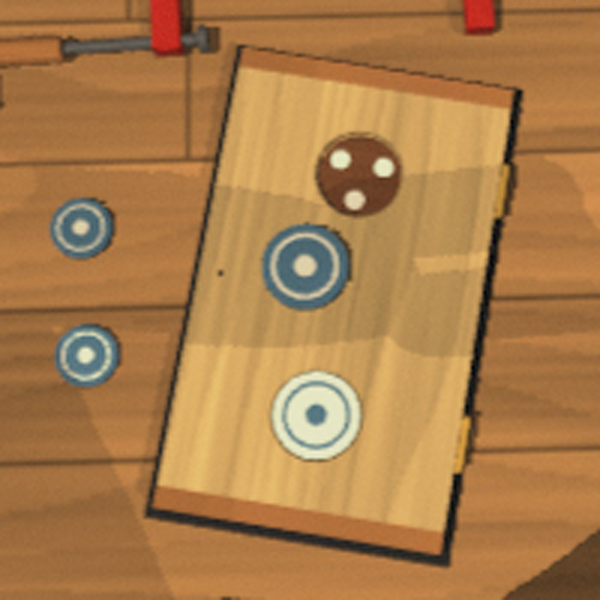

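The tile on the door is clearly the largest: about 29 px (80 mm) against about 20 px for the two on the bench. Both cameras agree on blue ≈ (585,77) and recess ≈ (674,27). That is 102 mm apart, inside the stated range. I'll move to a wrist-camera viewing pose behind the tile, looking along the push direction.

Request:
carry_out(
  delta_pos=[
    [-41, 2.3, 57.2],
    [-41, 2.3, 57.2],
    [-41, 2.3, 57.2],
    [-41, 2.3, 57.2],
    [-41, 2.3, 57.2],
    [-41, 2.3, 57.2],
    [-41, 2.3, 57.2],
    [-41, 2.3, 57.2],
    [-41, 2.3, 57.2],
    [-41, 2.3, 57.2],
    [-41, 2.3, 57.2],
    [-41, 2.3, 57.2],
  ],
  rotation=[
    [0, -2.166, 0],
    [0, -2.166, 0],
    [0, -2.166, 0],
    [0, -2.166, 0],
    [0, -2.166, 0],
    [0, -2.166, 0],
    [0, -2.166, 0],
    [0, -2.166, 0],
    [0, -2.166, 0],
    [0, -2.166, 0],
    [0, -2.166, 0],
    [0, -2.166, 0],
  ],
  hand=127,
)

```text
t: 1.1
ee_pos: [513.0, -114.8, 206.2]
orientation: [-1.548, -0.313, 0.313]
ft_force: [0.1, -0.6, 0.0]
width: 43.7
```

```bash
cat >> h.py <<'E'
def plan(xyz,zdir=None):
    o=ctrl.get_obs();R,p=pose(o)
    print('t',o['t'],'p',p.round(1),'F',np.round(o['ft_force'],1),'w',o['width'],'q',np.round(o['qpos'],2))
    print('delta cm',(R.T@(np.array(xyz)-p)/10).round(2))
    if zdir is not None:
        z=np.array([zdir[0],zdir[1],0.]);z/=np.linalg.norm(z);y=np.array([0,0,-1.]);x=np.cross(y,z)
        Rt=np.stack([x,y,z],1); print('rot',Ro.from_matrix(R.T@Rt).as_rotvec().round(3))
E
python3 -c "
from h import *
plan((608,64,200),(-.872,.49))"
```

```text
t 1.1 p [ 513.  -114.8  206.2] F [ 0.1 -0.6  0. ] w 43.65371805584592 q [-0.24  0.3   1.86 -0.    0.98 -0.64]
delta cm [15.7   0.61 12.78]
rot [-0.   -0.66 -0.  ]
```

Request:
carry_out(
  delta_pos=[
    [15.7, 0.6, 12.8],
    [15.7, 0.6, 12.8],
    [15.7, 0.6, 12.8],
    [15.7, 0.6, 12.8],
    [15.7, 0.6, 12.8],
    [15.7, 0.6, 12.8],
    [15.7, 0.6, 12.8],
    [15.7, 0.6, 12.8],
  ],
  rotation=[
    [0, -0.66, 0],
    [0, -0.66, 0],
    [0, -0.66, 0],
    [0, -0.66, 0],
    [0, -0.66, 0],
    [0, -0.66, 0],
    [0, -0.66, 0],
    [0, -0.66, 0],
  ],
)

```text
t: 1.77
ee_pos: [608.1, 61.7, 199.7]
orientation: [-1.41, -0.818, 0.821]
ft_force: [0.5, -0.1, 0.7]
width: 44.0
```

Run:
```python
from h import *
import cv2,pickle
plan((608,64,200),(-.872,.49))
o=ctrl.get_obs();im=ctrl.get_image('wrist');cv2.imwrite('pics/w1.png',im[:,:,::-1]);pickle.dump(o,open('w1.pkl','wb'))
for X in [(586,77,34),(674,27,25),(449,69,26)]: print(w2px('wrist',X,o).round())
```

```text
t 1.7667 p [608.1  61.7 199.7] F [ 0.5 -0.1  0.7] w 44.01025271747221 q [ 0.08  0.43  1.68 -0.    1.03 -0.97]
delta cm [ 0.2  -0.03  0.12]
rot [-0.001 -0.007 -0.001]
[320. 154.]
[320. 246.]
[237.  25.]
```

View pics/w1.png

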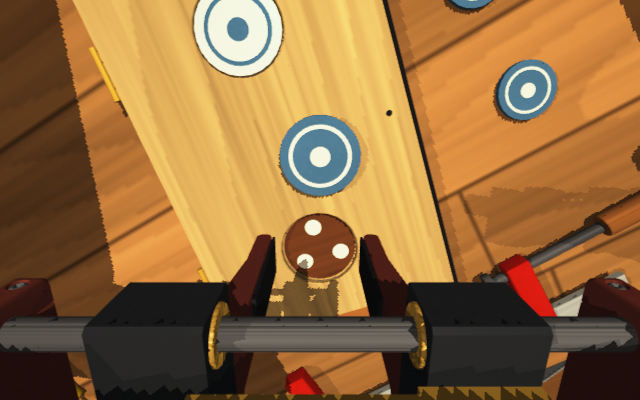

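The wrist view shows the blue tile at (320,156), the recess mouth at (320,247) and the white tile at (238,28). All three are within 3 px of what I predicted. Now I'll fit ellipses to the outlines.

Run:
```python
from h import *
import cv2,pickle
from scipy.optimize import least_squares
o=pickle.load(open('w1.pkl','rb'));im=cv2.imread('pics/w1.png');hsv=cv2.cvtColor(im,cv2.COLOR_BGR2HSV)
print(hsv[156,290],hsv[247,315],hsv[247,300],hsv[210,320])
vis=im.copy()
def fit(mask,box,z):
    m=np.zeros_like(mask);x0,y0,x1,y1=box;m[y0:y1,x0:x1]=mask[y0:y1,x0:x1]
    m=cv2.morphologyEx(m,cv2.MORPH_CLOSE,np.ones((3,3)))
    c=max(cv2.findContours(m,cv2.RETR_EXTERNAL,cv2.CHAIN_APPROX_NONE)[0],key=cv2.contourArea)
    c=cv2.convexHull(c);cv2.drawContours(vis,[c],-1,(0,0,255),1)
    W=np.array([px2w('wrist',p[0],z,o)[:2] for p in c])
    (r)=least_squares(lambda v:np.hypot(W[:,0]-v[0],W[:,1]-v[1])-v[2],[*W.mean(0),40],loss='soft_l1').x
    return r.round(1)
blue=((hsv[:,:,0]>90)&(hsv[:,:,0]<125)&(hsv[:,:,1]>80)).astype(np.uint8)*255
print('blue z34',fit(blue,(265,105,370,205),34),'z25',fit(blue,(265,105,370,205),25))
dark=(hsv[:,:,2]<125).astype(np.uint8)*255
print('rec z17',fit(dark,(281,205,359,284),17),'z25',fit(dark,(281,205,359,284),25))
white=((hsv[:,:,1]<70)&(hsv[:,:,2]>150)).astype(np.uint8)*255
print('dot',fit(white,(305,140,335,170),34))
print('white',fit(white,(185,0,290,85),26))
cv2.imwrite('pics/fit1.png',cv2.resize(vis[0:300,180:400],None,fx=2,fy=2,interpolation=cv2.INTER_NEAREST))
```

```text
[ 29  22 247] [ 11 192 129] [ 10 192 122] [ 19 149 231]
blue z34 [587.9  75.9  39. ] z25 [589.2  75.2  40.1]
rec z17 [677.6  24.8  39.3] z25 [674.4  26.5  38.4]
dot [588.   75.8  10.4]
white [451.5  68.2  39.8]
```

View pics/fit1.png

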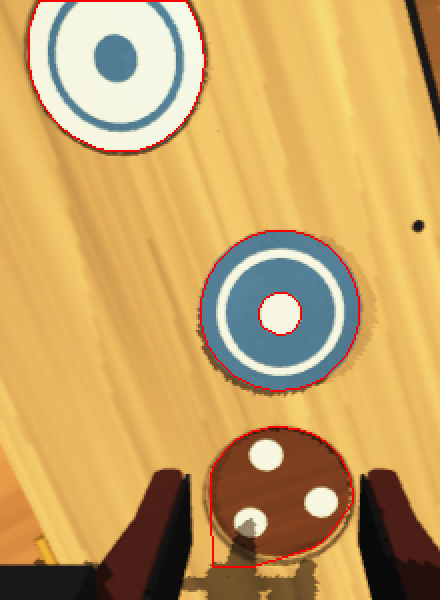

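Run:
```python
import cv2
im=cv2.imread('pics/w1.png')
cv2.imwrite('pics/rec1.png',cv2.resize(im[205:295,270:370],None,fx=6,fy=6,interpolation=cv2.INTER_NEAREST))
```

```text
(no output)
```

View pics/rec1.png

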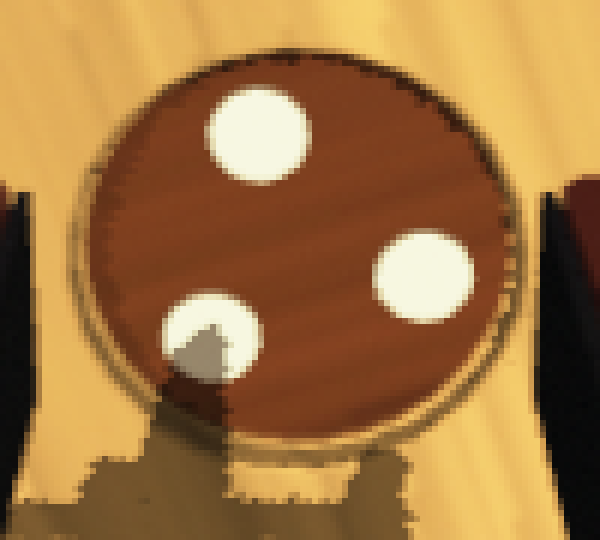

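Run:
```python
from h import *
import pickle
from scipy.optimize import least_squares
o=pickle.load(open('w1.pkl','rb'))
P=[(68,250),(522,250),(300,49),(300,463),(430,95),(480,370)]
W=np.array([px2w('wrist',(270+x/6,205+y/6),25,o)[:2] for x,y in P])
r=least_squares(lambda v:np.hypot(W[:,0]-v[0],W[:,1]-v[1])-v[2],[675,26,41]);print(r.x,r.fun)
rec=r.x[:2];b=np.array([587.9,75.8]);d=rec-b;print(np.linalg.norm(d),d/np.linalg.norm(d), np.linalg.norm(rec-[451.5,68.2]))
d/=np.linalg.norm(d)
print('start',b-75*d,'contact',b-43.4*d,'end',rec-43.4*d)
for s in(75,60): plan([*(b-s*d),60],-d)
```

```text
[676.91718945  24.44343204  40.90390748] [ 0.05995295  0.57964837  0.15145846 -0.03642876 -0.47104404 -0.28358699]
102.76943655292519 [ 0.86618349 -0.49972608] 229.6247951274483
start [522.93623808 113.27945621] contact [550.30763644  97.48811199] end [639.32482588  46.13154403]
t 1.8167 p [607.9  61.  199.9] F [-0.5  0.3 -0.3] w 44.367911348377156 q [ 0.08  0.43  1.68 -0.    1.03 -0.97]
delta cm [ 0.33 14.    9.96]
rot [-0.001  0.004 -0.001]
t 1.8167 p [607.9  61.  199.9] F [-0.5  0.3 -0.3] w 44.367911348377156 q [ 0.08  0.43  1.68 -0.    1.03 -0.97]
delta cm [ 0.32 14.    8.46]
rot [-0.001  0.004 -0.001]
```

The recess is at (676.9, 24.4) with radius 40.9, and 229.6 mm from the white tile (nominal 230). That is consistent. I'll go 65 mm behind the tile and then down.

Request:
carry_out(
  delta_pos=[
    [0.3, 2, 3],
    [0.3, 5, 6],
    [0.3, 8, 9],
    [0.3, 11, 9],
    [0.3, 14, 9],
    [0.3, 15.5, 9],
    [0.3, 15.5, 9],
    [0.3, 15.5, 9],
  ],
  rotation=[
    [0, 0.004, 0],
    [0, 0.004, 0],
    [0, 0.004, 0],
    [0, 0.004, 0],
    [0, 0.004, 0],
    [0, 0.004, 0],
    [0, 0.004, 0],
    [0, 0.004, 0],
  ],
)

```text
t: 2.48
ee_pos: [531.3, 107.5, 45.1]
orientation: [-1.412, -0.814, 0.816]
ft_force: [-0.0, 0.3, 0.8]
width: 44.2
```

Run:
```python
from h import *
import cv2,pickle
d=np.array([.866,-.5]);b=np.array([587.9,75.8])
o=ctrl.get_obs();im=ctrl.get_image('wrist');cv2.imwrite('pics/w2.png',im[:,:,::-1]);pickle.dump(o,open('w2.pkl','wb'))
plan([*(b-65*d),29],-d)
print(w2px('wrist',[*b,34],o))
print('offset along/lat',(o['ee_pos'][:2]-b)@d,(o['ee_pos'][:2]-b)@[.5,.866])
```

```text
t 2.5333 p [532.3 107.8  46. ] F [0.2 0.1 0.4] w 43.79363056932631 q [ 0.18  0.57  1.91 -0.    0.66 -0.87]
delta cm [0.01 1.7  0.08]
rot [ 0. -0.  0.]
[318.37396176 342.31902121]
offset along/lat -64.88942841777788 -0.8076035883262048
```

View pics/w2.png

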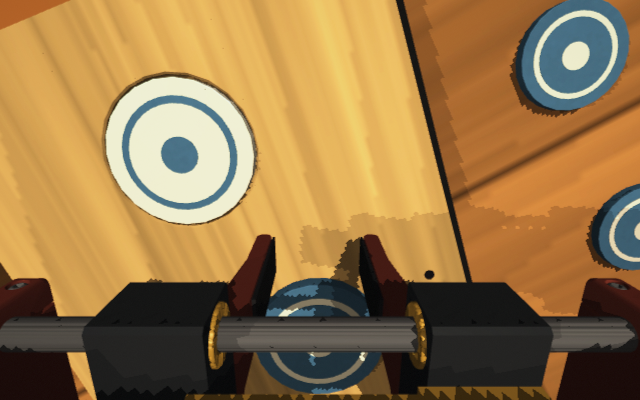

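Fingers are astride the line behind the tile at (320,340). The white tile at (180,150) is clear. Next: lower and approach.

Request:
carry_out(
  delta_pos=[
    [0, 0.6, 0],
    [0, 1.2, 0],
    [0, 1.6, 0],
    [0, 1.6, 0],
    [0, 1.6, -0.5],
    [0, 1.6, -1.0],
    [0, 1.6, -1.3],
    [0, 1.6, -1.3],
  ],
  rotation=[
    [0, 0, 0],
    [0, 0, 0],
    [0, 0, 0],
    [0, 0, 0],
    [0, 0, 0],
    [0, 0, 0],
    [0, 0, 0],
    [0, 0, 0],
  ],
)

```text
t: 3.2
ee_pos: [544.4, 101.9, 29.6]
orientation: [-1.413, -0.818, 0.815]
ft_force: [-0.0, -0.2, -0.3]
width: 44.1
```

Run:
```python
from h import *
import cv2
for n in ('side','top'):
    im=ctrl.get_image(n);a=im[130:270,170:400] if n=='side' else im[90:290,180:380]
    cv2.imwrite(f'pics/{n}3.png',cv2.resize(a,None,fx=3,fy=3,interpolation=cv2.INTER_CUBIC)[:,:,::-1])
plan([639.5,46,28.5],(-.866,.5))
```

```text
t 3.3 p [543.5 102.   29.4] F [-1.3  1.2 -0.3] w 44.356811707808866 q [ 0.16  0.61  1.89  0.    0.64 -0.88]
delta cm [ -0.07   0.1  -11.12]
rot [0.    0.001 0.   ]
```

View pics/side3.png

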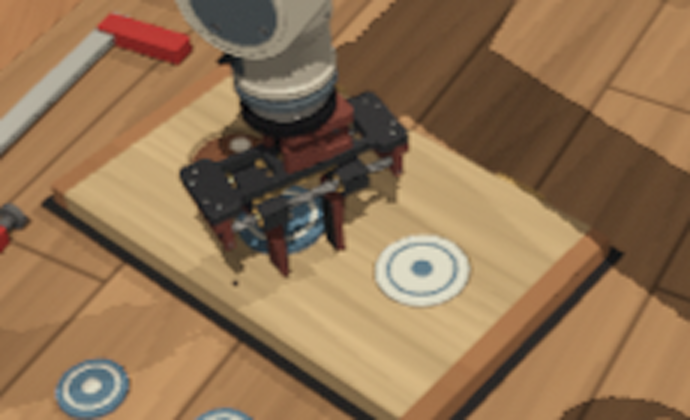

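The fingers are behind the tile and clear of the white one. Starting the push at moderate speed, 70 mm first.

Request:
carry_out(
  delta_pos=[
    [0, 0.08, -0.3],
    [0, 0.08, -0.7],
    [-0.05, 0.08, -1.2],
    [-0.05, 0.08, -1.8],
    [-0.05, 0.08, -2.4],
    [-0.05, 0.08, -3.1],
    [-0.05, 0.08, -3.8],
    [-0.05, 0.08, -4.5],
    [-0.05, 0.08, -5.2],
    [-0.05, 0.08, -5.9],
    [-0.05, 0.08, -6.5],
    [-0.05, 0.08, -7.0],
  ],
  rotation=[
    [0, 0, 0],
    [0, 0, 0],
    [0, 0, 0],
    [0, 0, 0],
    [0, 0, 0],
    [0, 0, 0],
    [0, 0, 0],
    [0, 0, 0],
    [0, 0, 0],
    [0, 0, 0],
    [0, 0, 0],
    [0, 0, 0],
  ],
)

```text
t: 4.3
ee_pos: [604.4, 66.4, 28.6]
orientation: [-1.412, -0.817, 0.817]
ft_force: [-1.2, 0.4, -1.0]
width: 44.2
```

Run:
```python
from h import *
import cv2
for n in ('side','top'):
    im=ctrl.get_image(n);a=im[130:270,170:400] if n=='side' else im[90:250,220:380]
    cv2.imwrite(f'pics/{n}4.png',cv2.resize(a,None,fx=3,fy=3,interpolation=cv2.INTER_CUBIC)[:,:,::-1])
o=ctrl.get_obs();im=ctrl.get_image('wrist');cv2.imwrite('pics/w4.png',im[:,:,::-1])
plan([639.5,46,28.5],(-.866,.5))
```

```text
t 4.45 p [604.1  66.6  28.6] F [-0.7 -0.3 -1.1] w 44.18115218998703 q [ 0.09  0.67  1.76 -0.    0.71 -0.96]
delta cm [-0.02  0.01 -4.1 ]
rot [0.    0.001 0.   ]
```

View pics/top4.png

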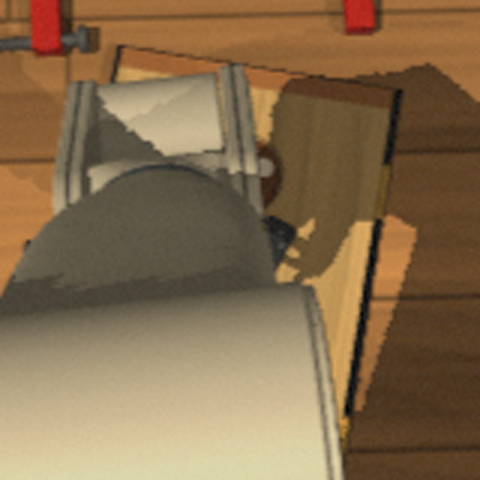

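View pics/w4.png

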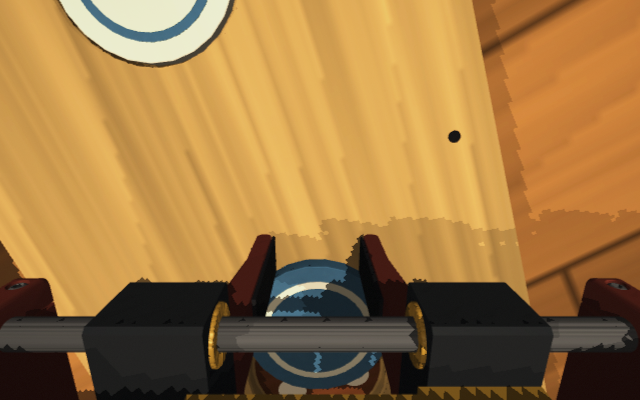

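View pics/side4.png

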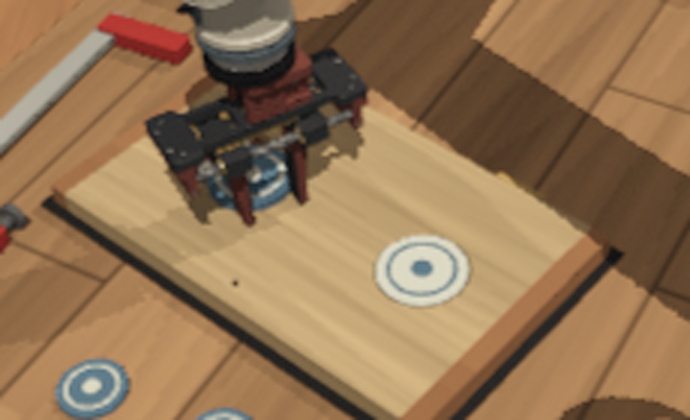

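The tile is cradled at (321,322), with the recess and its pads just showing ahead at the bottom edge. I'll compute how much travel is left.

Run:
```python
from h import *
o=ctrl.get_obs();d=np.array([.866,-.5]);l=np.array([.5,.866]);rec=np.array([676.9,24.4])
e=px2w('wrist',(320,260),34,o)[:2];c=e+40*d
print('centre',c,'to go',(rec-c)@d,'lat',(rec-c)@l,'tcp-centre',(c-o['ee_pos'][:2])@d,'tcp lat',(rec-o['ee_pos'][:2])@l)
```

```text
centre [640.38673215  47.49673693] to go 43.168858427940464 lat -1.7451402589012757 tcp-centre 41.00357641535916 tcp lat -0.13950660928705455
```

Request:
carry_out(
  delta_pos=[
    [0, 0, -0.5],
    [0, 0, -1.0],
    [0, 0, -1.5],
    [0, 0, -2.0],
    [0, 0, -2.5],
    [0, 0, -2.9],
    [0, 0, -3.2],
    [0, 0, -3.5],
    [0, 0, -3.7],
    [0, 0, -3.9],
    [0, 0, -4.0],
    [0, 0, -4.0],
  ],
  rotation=[
    [0, 0, 0],
    [0, 0, 0],
    [0, 0, 0],
    [0, 0, 0],
    [0, 0, 0],
    [0, 0, 0],
    [0, 0, 0],
    [0, 0, 0],
    [0, 0, 0],
    [0, 0, 0],
    [0, 0, 0],
    [0, 0, 0],
  ],
)

```text
t: 5.45
ee_pos: [638.6, 46.8, 28.6]
orientation: [-1.412, -0.817, 0.817]
ft_force: [0.0, -0.2, -0.2]
width: 43.9
```

Run:
```python
from h import *
import cv2
im=ctrl.get_image('side')[130:270,170:400];cv2.imwrite('pics/side5.png',cv2.resize(im,None,fx=3,fy=3,interpolation=cv2.INTER_CUBIC)[:,:,::-1])
im=ctrl.get_image('wrist');cv2.imwrite('pics/w5.png',im[:,:,::-1])
plan([676.9,24.4,28.5],(-.866,.5))
o=ctrl.get_obs()
for r in (36.5,40): print(r,w2px('wrist',[*(np.array([676.9,24.4])-40*np.array([.866,-.5])),26],o))
```

```text
t 5.55 p [638.3  46.9  28.5] F [-0.1  0.6 -0.5] w 44.29160858897457 q [ 0.05  0.7   1.68 -0.    0.76 -0.99]
delta cm [-0.03  0.   -4.47]
rot [0.    0.002 0.   ]
36.5 [316.46525045 259.40160047]
40 [316.46525045 259.40160047]
```

View pics/side5.png

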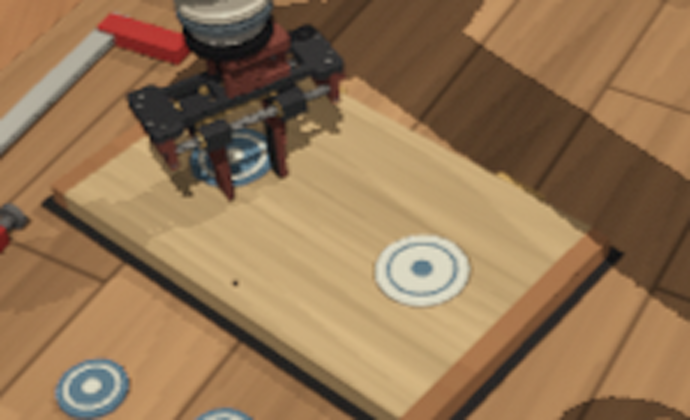

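View pics/w5.png

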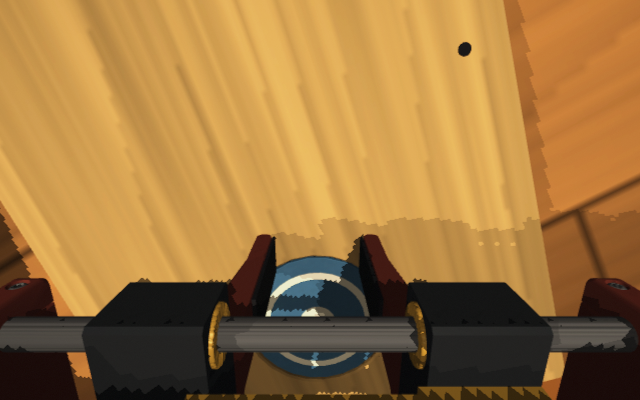

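The contact force has gone to zero and the trailing edge is at row 257, about where a seated tile should be (259). I'll lift the hand clear and check.

Request:
carry_out(
  delta_pos=[
    [0, -0.6, 0.2],
    [0, -1.5, 0.2],
    [0, -3, 0],
    [0, -5, -2],
    [0, -8, -4.5],
    [0, -11, -6.5],
    [0, -11, -6.5],
    [0, -11, -6.5],
  ],
  rotation=[
    [0, 0, 0],
    [0, 0, 0],
    [0, 0, 0],
    [0, 0, 0],
    [0, 0, 0],
    [0, 0, 0],
    [0, 0, 0],
    [0, 0, 0],
  ],
  hand=255,
)

```text
t: 6.22
ee_pos: [696.8, 14.0, 141.8]
orientation: [-1.415, -0.821, 0.813]
ft_force: [-0.2, 0.2, 0.0]
width: 0.5
```

Run:
```python
from h import *
import cv2,pickle
o=ctrl.get_obs();im=ctrl.get_image('wrist');cv2.imwrite('pics/w6.png',im[:,:,::-1]);pickle.dump(o,open('w6.pkl','wb'))
im=ctrl.get_image('side')[130:270,170:400];cv2.imwrite('pics/side6.png',cv2.resize(im,None,fx=3,fy=3,interpolation=cv2.INTER_CUBIC)[:,:,::-1])
plan([676.9,24.4,60],(-.866,.5))
print(w2px('wrist',[676.9,24.4,26],o))
```

```text
t 6.3167 p [693.5  14.7 138.3] F [-0.5 -0.3  0.2] w 0.774151806325118 q [ 0.    0.62  1.52  0.    1.01 -1.05]
delta cm [0.01 7.83 1.92]
rot [-0.001  0.002 -0.001]
[315.48529534 167.63696781]
```

View pics/w6.png

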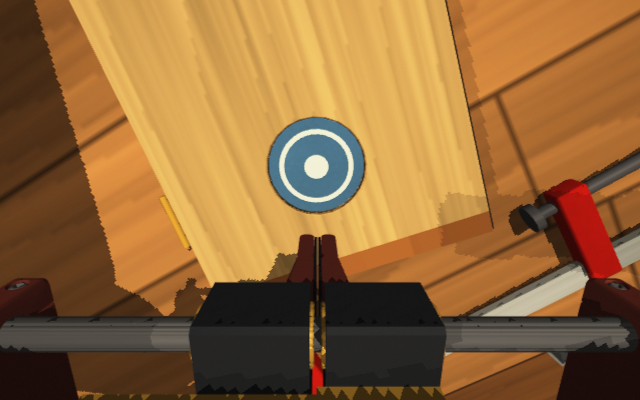

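View pics/side6.png

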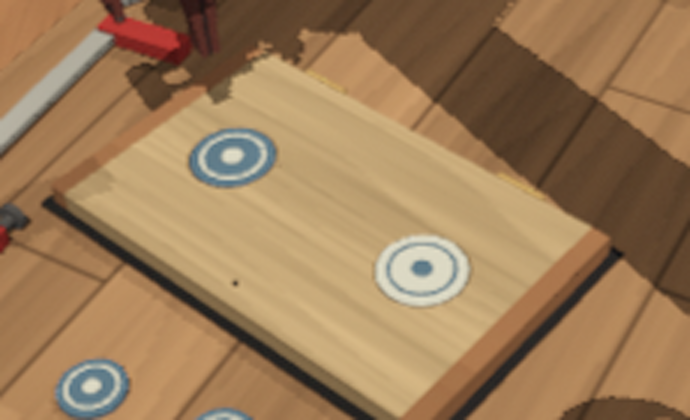

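The tile is seated flush: its dot is at (316,166) against the predicted recess centre (315.5,167.6), with an even gap all round. Next I'll go over its middle with the fingers closed, then press in small steps.

Request:
carry_out(
  delta_pos=[
    [0, 2, 1],
    [0, 4, 1.9],
    [0, 6.5, 1.9],
    [0, 9, 1.9],
    [0, 10, 1.9],
    [0, 10.5, 1.9],
    [0, 10.5, 1.9],
    [0, 10.5, 1.9],
  ],
  rotation=[
    [0, 0, 0],
    [0, 0, 0],
    [0, 0, 0],
    [0, 0, 0],
    [0, 0, 0],
    [0, 0, 0],
    [0, 0, 0],
    [0, 0, 0],
  ],
)

```text
t: 6.98
ee_pos: [678.4, 24.1, 34.0]
orientation: [-1.412, -0.817, 0.817]
ft_force: [0.0, 0.1, 0.7]
width: 0.9
```

Run:
```python
from h import *
plan([676.9,24.4,26],(-.866,.5))
```

```text
t 6.9833 p [678.4  24.1  34. ] F [0.  0.1 0.7] w 0.8521062558096003 q [ 0.02  0.73  1.59  0.    0.82 -1.03]
delta cm [-0.05  0.8   0.14]
rot [0.    0.002 0.   ]
```

Request:
carry_out(
  delta_pos=[
    [0, 0.2, 0],
    [0, 0.4, 0],
    [0, 0.55, 0],
    [0, 0.65, 0],
    [0, 0.7, 0],
    [0, 0.7, 0],
  ],
  rotation=[
    [0, 0, 0],
    [0, 0, 0],
    [0, 0, 0],
    [0, 0, 0],
    [0, 0, 0],
    [0, 0, 0],
  ],
)

```text
t: 7.48
ee_pos: [678.2, 24.0, 26.6]
orientation: [-1.412, -0.817, 0.817]
ft_force: [-0.2, -0.0, -0.4]
width: 0.5
```

Request:
carry_out(
  delta_pos=[
    [0, 0.03, 0],
    [0, 0.06, 0],
    [0, 0.06, 0],
    [0, 0.06, 0],
  ],
  rotation=[
    [0, 0, 0],
    [0, 0, 0],
    [0, 0, 0],
    [0, 0, 0],
  ],
)

```text
t: 7.82
ee_pos: [678.3, 24.0, 26.4]
orientation: [-1.412, -0.817, 0.817]
ft_force: [-1.4, 0.0, 5.5]
width: 0.9
```

Request:
carry_out(
  delta_pos=[
    [0, 0.03, 0],
    [0, 0.05, 0],
    [0, 0.05, 0],
    [0, 0.05, 0],
    [0, 0.05, 0],
    [0, 0.05, 0],
  ],
  rotation=[
    [0, 0, 0],
    [0, 0, 0],
    [0, 0, 0],
    [0, 0, 0],
    [0, 0, 0],
    [0, 0, 0],
  ],
)

```text
t: 8.32
ee_pos: [678.3, 24.0, 26.4]
orientation: [-1.412, -0.817, 0.817]
ft_force: [-3.1, -0.2, 9.1]
width: 0.4
```

Run:
```python
from h import *
import cv2
im=ctrl.get_image('side')[130:270,170:400];cv2.imwrite('pics/side7.png',cv2.resize(im,None,fx=3,fy=3,interpolation=cv2.INTER_CUBIC)[:,:,::-1])
im=ctrl.get_image('wrist');cv2.imwrite('pics/w7.png',im[:,:,::-1])
plan([676.9,24.4,26],(-.866,.5))
```

```text
t 8.4167 p [678.3  24.   26.4] F [-3.5 -1.3  9.4] w 0.5759498980484477 q [ 0.02  0.74  1.59 -0.    0.81 -1.03]
delta cm [-0.03  0.04  0.14]
rot [0.    0.002 0.   ]
```

View pics/side7.png

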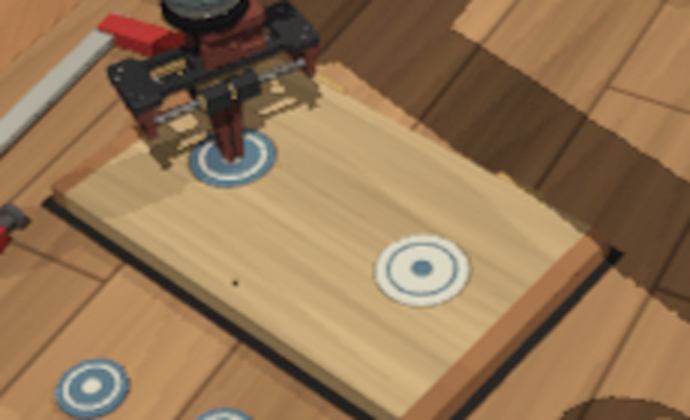

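View pics/w7.png

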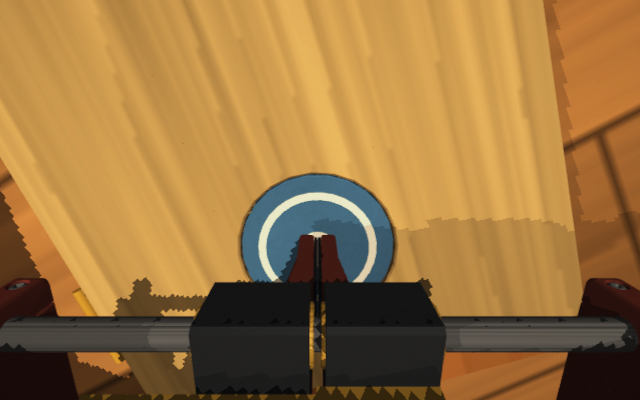

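The fingers are on the tile's white dot at (316,236) and pressing with a steady 9 N or so. The tile lies flush and the white tile is in its recess as before. Handing in.

```bash
python3 -c "
from workcell import ctrl
print(ctrl.close_job())"
```

```text
the job is handed in; nothing more can be done
None
```

I pushed the blue tile across the door with the half-open fingertips until it dropped into the empty recess. I then pressed it down in the middle with closed fingers and handed the job in while still pressing, at about 8.4 s. No verdict was reported.

- **Seating:** the tile's dot was within 2 px of the predicted recess centre. The gap was even all round, and the fingertips stopped at z 26.4 mm against 26 mm expected for a tile fully home.
- **Pressing:** the wrist sensor read about 9 N downward, steady, plus about 3.7 N sideways. The fingertips were about 1.5 mm from the recess centre.
- **Surroundings:** the white tile looked unmoved in the side view, and no contact with anything beside the door showed in the forces or pictures. I did not re-measure the bystanders one by one.
- **Disagreement:** while the tile was being pushed, one rough wrist-camera estimate put it about 1.7 mm to one side, while the TCP position put the line within 0.2 mm. It dropped in without correction.

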